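# Turn the parrot's treat-pot lid until its lugs drop home

### The arm

A 6-joint arm with a two-finger parallel gripper is mounted at the origin on the work surface. World frame = base frame: x ahead of the robot, y to its left, z up, the work surface at z = 0. Lengths are in mm, angles in rad, forces in N, time in s.
With the tool pointing down it reaches from about 350 to 975 mm from the base axis. Payload 7.1 kg.
Tool frame: the origin (TCP) lies between the finger pads; the fingertips stand 17 mm ahead of it and the grasp point (between the pads) lies 2 mm behind it; z points along the fingers, y is the line along which they close (so a half turn about z gives the same grasp; the last joint's range is limited). The gripper opens to 88 mm and grips with 3 to 60 N. Pads are 20 mm wide; open, the fingers measure 115 mm over their backs; the gripper's body (75 mm by 178 mm) begins 61 mm behind the grasp point.
Start: joints at [1.184, 0.423, 1.63, -0, 1.089, -0.019], TCP at [224.695, 583.196, 239.675] pointing down, gripper open.
Joint ranges: [-3, 3], [-0.9, 2.11], [0.09, 2.58], [-1.31, 4.45], [0.11, 2.69], [-2.54, 2.54]. Speed limits (rad/s): [2.39, 2.39, 3.01, 3.14, 3.14, 3.14].

### API

Orientations are given as a rotation vector (axis times angle).
In Python, from workcell import ctrl, cams, order gives the robot as it stands (ctrl), with the cameras (cams) and the job (order).
- The arm moves only by the shell command python3 jog.py 'ROWS' [OPENING]. ROWS is a JSON list of rows, 1 to 5 of them, each an object with the fields tx, ty, tz (the shift in mm), ax, ay, az (a rotation vector in rad); a field left out counts as zero; each row shifts and turns the commanded pose from where the row before left it, along the tool's axes as they then stand; what a row does not reach is not made up. A row lasts 1/12 s, in which the tool goes at most 41.7 mm and 0.125 rad, less where a joint would pass 70% of its speed; a pose out of reach is approached as far as the arm can. OPENING is the finger opening in mm, set as the command begins (- or left out keeps the last). The fingers move at their own pace and stop on an object; the grip force is fixed at half the most. Time passes only in rows, so rows that do not move let the fingers close. It prints the time, the measured TCP pose, the force, the opening and the grip force at its end. Input that does not fit is refused with a message, and nothing moves.
- ctrl.get_obs(): the state, without advancing time (a new reading comes with each control period).
- cams.get_image(name): name is "scene" or "top" or "wrist"; returns a dict with "img" (400x640x3 uint8, red, green, blue), "fx", "fy", "cx", "cy" (pixels), "R" (3x3) and "t" (3): a world point X has camera coordinates R X + t. Camera axes: x right, y down, z forward; pixel columns grow to the right and rows downward; lengths in mm; the calibration is good to about 2 mm. A picture is of the moment at which its call begins. There is no depth.
- order.close_job(): hands the job in; it is judged then, once.
The state is a dict: "t": time; "qpos": joint angles; "qvel": joint speeds; "joint_torque": joint torques, N m; "ee_pos": TCP position; "orientation": TCP orientation; "ft_force": force on the tool from outside, world axes, zero at the start; "moment": the same for the moment, N m; "width": finger opening in mm; "grasp_force": force on a finger pad.
Only numpy, scipy, OpenCV 4.12 (cv2) and the standard library are available. Lean on these libraries where they do the work, as an engineer would, in place of code of your own. Each camera call takes 0.05 s, during which the arm holds its last target. There are 200 camera calls.

### The job

One of the two treat pots on the shelf has its wooden lid sitting up on the rim, because the lid's two lugs do not line up with the pot's two notches. Turn that lid where it sits, without taking it off the pot, until the lugs drop into the notches and the lid is fully home, then let go of it. Leave the other pot's lid, which is already home, as it is.

Things in the scene. Friction and masses are not known exactly. Their poses are not given: they have to be found in the camera images.
- pot: Pot to close: round bare aluminium, fixed to the shelf, 96 mm across, rim 64 high. Origin: centre of underside, z up. Bore 66 across (3 mm play round the lid's plug), inner floor 40 above the origin. Two notches 34 wide cut through the rim at the pot's +x and -x; each takes a lug within about 10 degrees. Only the lid's weight and slight friction resist turning.
- lid: Teak lid, 90 g, sitting up. Origin: centre of underside, z up. Plug 60 mm across, z 0-20 mm; two lugs along +x/-x, 14 wide, out to 44 from the axis, z 12-20; bar grip along x, 56 long, 14 thick in y, z 20-58: grasp from above, fingers closing along y. Starts plug in bore, lugs on the rim 40-90 degrees off the notches either way, origin 52 above the pot's; home: 40. A half turn makes no difference.
- other_pot: Second pot, exactly like the first, also fixed, at the other side; already closed. Which of the two stands on the robot's left varies.
- other_lid: Lid of the second pot, exactly like the first lid, loose, already home with its lugs in the notches, origin 40 mm above that pot's origin. Leave it.

How it is judged (in metres and radians):
At the end, for the whole second after the job is handed in: The lid lies at rest fully home in its pot: its origin less than 44 mm above the pot's origin (40 when home, 52 at the start) and within 10 mm of the pot's axis, lugs within 0.32 rad of the notches' line, tilted less than 0.12 rad. The other lid lies where it was (z of lid in the frame of pot below 0.044 m and horizontal distance between lid and pot below 0.01 m and angle between the x axis of lid and the x axis of pot, either way round below 0.32 rad and angle between lid's own z axis and vertical below 0.12 rad and linear speed of lid below 0.02 m/s); the robot touches nothing.
It fails at once if the lid is taken off its pot (lifted more than 20 mm above where it sat at the start) (z of lid in the frame of pot above 0.072 m).
It fails at once if the other lid is moved by more than 10 mm or turned out of its notches (distance of other_lid from where it was at the start of the episode above 0.01 m or angle between the x axis of other_lid and the x axis of other_pot, either way round above 0.35 rad).
It also fails if it takes over 29 s, if anything falls off the work surface, if the arm or the gripper's body presses on something with over 40 N, if the wrist force passes 120 N, or if a joint passes its speed limit or range.

## Working session

There is one attempt and no reset: what is moved stays moved. The work goes in short steps, Python scripts to look and compute and a shell command to move; the robot and the scene stay as the last step left them, time stands still between calls to the robot, and variables do not carry over. Pictures are saved under pics/ and viewed, at most 10 in all, crops included, and the job is handed in when it is done.

```bash
ls; mkdir -p pics; python3 - <<'E'
from workcell import ctrl, cams, order
import cv2,numpy as np
o=ctrl.get_obs();print(o)
for n in("scene","top"):
    d=cams.get_image(n);cv2.imwrite(f"pics/{n}0.png",d["img"][:,:,::-1])
    print(n,d["fx"],d["cx"],d["cy"],d["R"],d["t"], -np.array(d["R"]).T@d["t"])
E
```

```text
jog.py
pics
workcell.py
{'t': 0.0, 'qpos': array([ 1.18403843e+00,  4.23830694e-01,  1.63065980e+00, -3.72018296e-05,
        1.08859805e+00, -1.89912315e-02]), 'qvel': array([ 4.55459011e-04,  2.56378252e-04,  9.92143421e-04,  5.65528006e-05,
        1.86584836e-03, -2.03355966e-04]), 'joint_torque': array([-1.55610087e-03, -5.44641745e+01, -2.73656523e+01,  6.43699500e-02,
        2.29716307e-02, -1.48224149e-04]), 'ee_pos': array([224.49345523, 582.73895619, 238.91987522]), 'orientation': array([-5.74360418e-01, -3.08836822e+00,  2.31177693e-03]), 'ft_force': array([ 0.69548621, -0.33682578,  0.28234508]), 'moment': array([ 0.02240164, -0.06063587, -0.00490339]), 'grasp_force': 0.0, 'width': 87.49360104612491}
scene 419.38700092877184 320.49950788210225 201.67229037640638 [[-0.89124876  0.45350027 -0.00362622]
 [ 0.28394942  0.5517659  -0.78417289]
 [-0.35362179 -0.69992278 -0.62053181]] [481.99370139 -79.54360512 974.87256711] [796.89883128 507.6406984  544.31131665]
top 468.5004449434517 320.65344100266304 209.31505265336358 [[ 0.02068177 -0.99950509 -0.02370304]
 [-0.98401809 -0.01615587 -0.17733411]
 [ 0.1768634   0.0269918  -0.98386522]] [ -6.73958565 532.56087561 779.34469673] [386.35136799 -19.16818295 861.0516046 ]
```

View pics/scene0.png

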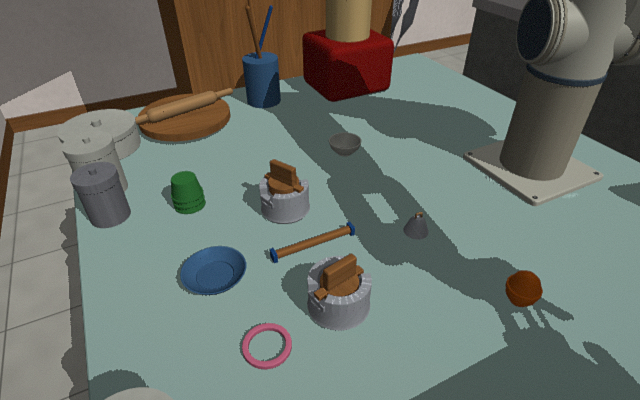

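View pics/top0.png

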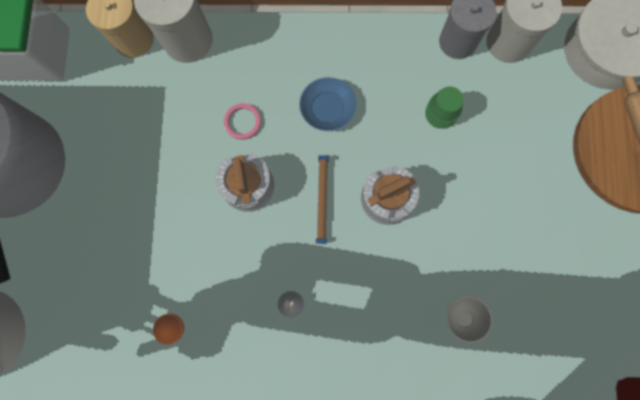

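The scene view shows two pots: one at (340,290), the other at (285,195). In the top view they are at (243,181) and (390,193). I'll enlarge both to find which lid is up.

```bash
python3 - <<'E'
import cv2,numpy as np
s=cv2.imread("pics/scene0.png");t=cv2.imread("pics/top0.png")
c=lambda i,x,y,w:cv2.resize(i[y-w:y+w,x-w:x+w],(380,290) if 0 else (300,300),interpolation=cv2.INTER_CUBIC)
a=np.vstack([np.hstack([c(s,340,285,50),c(s,285,190,50)]),np.hstack([c(t,243,181,38),c(t,390,193,38)])])
cv2.imwrite("pics/crop0.png",a)
E
```

```text
(no output)
```

View pics/crop0.png

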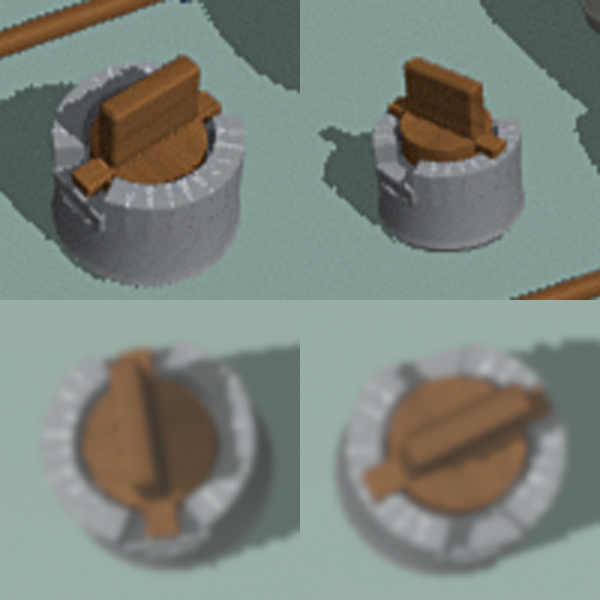

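The left pot (scene 340,290) is closed. The lid to turn is the one on the right pot (top 390,193): its plug stands above the rim and its lugs lie on the rim, with notches near crop pixels (410,375) and (460,535). Next is a rough triangulation.

```bash
cat > h.py <<'E'
from workcell import ctrl, cams, order
import cv2,numpy as np
from scipy.spatial.transform import Rotation as Ro
def ray(d,u,v):
    R=np.array(d["R"]);c=-R.T@np.array(d["t"])
    r=R.T@np.array([(u-d["cx"])/d["fx"],(v-d["cy"])/d["fy"],1]);return c,r/np.linalg.norm(r)
def plane(d,u,v,z):
    c,r=ray(d,u,v);return c+r*(z-c[2])/r[2]
def tri(obs):
    A=np.zeros((3,3));b=np.zeros(3);L=[ray(*o) for o in obs]
    for c,r in L: P=np.eye(3)-np.outer(r,r);A+=P;b+=P@c
    X=np.linalg.solve(A,b);return X,[np.linalg.norm(np.cross(X-c,r)) for c,r in L]
def totool(X):
    o=ctrl.get_obs();return Ro.from_rotvec(o["orientation"]).inv().apply(np.array(X)-o["ee_pos"])
E
python3 - <<'E'
from h import *
t=cams.get_image("top");s=cams.get_image("scene");w=cams.get_image("wrist")
X,e=tri([(t,393.8,187.4),(s,282.7,166.7)]);print("bar top",X,e)
a=lambda p,q:np.degrees(np.arctan2(*(q-p)[1::-1]))%180
z=X[2]-40;n=[plane(t,379.9,174,z-8),plane(t,392.5,214.5,z-8)];l=[plane(t,372.3,201.1,z),plane(t,412.8,180.8,z)]
print(n,a(*n),l,a(*l),sum(l)/2)
print(totool(X)); o=ctrl.get_obs();print(Ro.from_rotvec(o["orientation"]).as_matrix())
R=np.array(w["R"]);print("wristcam in tool",totool(-R.T@w["t"]),w["fx"],R@Ro.from_rotvec(o["orientation"]).as_matrix())
E
```

```text
bar top [ 561.026816   -118.27272532  103.17295983] [np.float64(0.36537790616182075), np.float64(0.36537790616170895)]
[array([ 596.33032291, -100.44995587,   55.17295983]), array([ 524.11317962, -122.16929606,   55.17295983])] 16.73868477711588 [array([545.7032583 , -86.43777731,  63.17295983]), array([ 582.8746769 , -156.76346981,   63.17295983])] 117.8591838203157 [ 564.2889676  -121.60062356   63.17295983]
[-566.05765803 -533.33117526  136.49387386]
[[-9.33121863e-01  3.59560185e-01 -2.50840910e-04]
 [ 3.59560272e-01  9.33121658e-01 -6.18217727e-04]
 [ 1.17786057e-05 -6.67064902e-04 -9.99999777e-01]]
wristcam in tool [  83.82883832   -0.58211349 -146.26248171] 344.34608179016203 [[ 5.64367875e-04  9.99999533e-01  7.84967852e-04]
 [-9.53305229e-01  7.75081400e-04 -3.02007517e-01]
 [-3.02007984e-01 -5.77870617e-04  9.53305221e-01]]
```

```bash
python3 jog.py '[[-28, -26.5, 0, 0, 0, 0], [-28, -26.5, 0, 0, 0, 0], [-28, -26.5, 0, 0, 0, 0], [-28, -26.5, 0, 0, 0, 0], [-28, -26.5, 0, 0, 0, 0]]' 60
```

```text
refused: ROWS must be a list of objects with named fields. Nothing was moved.
```

Wrong form. The message asks for a list of objects with named fields, so I'll send the same numbers that way.

```bash
python3 jog.py '[{"tx":-28, "ty":-26.5}, {"tx":-28, "ty":-26.5}, {"tx":-28, "ty":-26.5}, {"tx":-28, "ty":-26.5}, {"tx":-28, "ty":-26.5}]' 60 | tail -3
python3 jog.py '[{"tx":-28, "ty":-26.5}, {"tx":-28, "ty":-26.5}, {"tx":-28, "ty":-26.5}, {"tx":-28, "ty":-26.5}, {"tx":-28, "ty":-26.5}]' | tail -3
python3 jog.py '[{"tx":-28, "ty":-26.5}, {"tx":-28, "ty":-26.5}, {"tx":-28, "ty":-26.5}, {"tx":-28, "ty":-26.5}, {"tx":-28, "ty":-26.5}]' | tail -3
python3 jog.py '[{"tx":-28, "ty":-26.5}, {"tx":-28, "ty":-26.5}, {"tx":-28, "ty":-26.5}, {"tx":-28, "ty":-26.5}, {"tx":-14, "ty":-13}]' | tail -3
python3 jog.py '[{"az":0.12}, {"az":0.12}, {"az":0.12}, {"az":0.12}, {"az":0.12}]' | tail -3
python3 jog.py '[{"az":0.12}, {}, {}]'
python3 - <<'E'
from h import *
d=cams.get_image("wrist");np.save("w1.npy",d,allow_pickle=True)
cv2.imwrite("pics/w1.png",d["img"][:,:,::-1])
E
```

```text
ft_force: [0.4, -0.5, 0.6]
width: 60.9
grasp_force: 0.0
ft_force: [1.5, 0.4, 0.0]
width: 60.1
grasp_force: 0.0
ft_force: [1.4, 0.8, -0.1]
width: 59.6
grasp_force: 0.0
ft_force: [-0.2, -0.0, 0.1]
width: 59.9
grasp_force: 0.0
ft_force: [-0.6, -0.0, 0.5]
width: 60.2
grasp_force: 0.0
t: 2.58
ee_pos: [548.4, -95.1, 239.6]
orientation: [-1.621, -2.691, 0.0]
ft_force: [1.2, 0.2, 0.8]
width: 60.2
grasp_force: 0.0
```

View pics/w1.png

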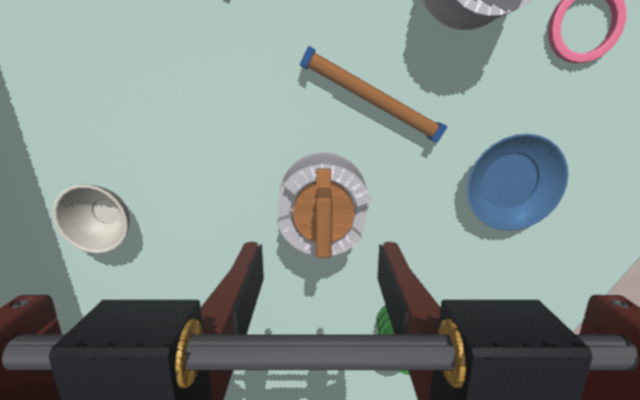

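The wrist view shows the raised lid centred at about (323,210), with its bar vertical in the image, so the yaw is already nearly right. I'll move in for a second view.

```bash
python3 jog.py '[{"tx":-14, "tz":20}, {"tx":-14, "tz":20}, {}, {}]'
python3 - <<'E'
from h import *
d=cams.get_image("wrist");np.save("w2.npy",d,allow_pickle=True)
w1=np.load("w1.npy",allow_pickle=True).item()["img"]
a=cv2.resize(w1[145:265,263:383],(400,400),interpolation=cv2.INTER_CUBIC)
# second crop around expected centre
hsv=cv2.cvtColor(d["img"],cv2.COLOR_RGB2HSV)
m=cv2.inRange(hsv,(5,110,60),(20,255,255));m[300:]=0
n,l,st,c=cv2.connectedComponentsWithStats(m);
for i in range(1,n):
    if st[i,4]>300:print(st[i],c[i])
i=min([i for i in range(1,n) if st[i,4]>300],key=lambda i:abs(c[i][0]-321))
x,y=c[i].astype(int);print(x,y)
y0,x0=max(y-90,0),x-90;print("crop origin",x0,y0)
b=cv2.resize(d["img"][y0:y0+180,x0:x0+180],(400,400),interpolation=cv2.INTER_CUBIC)
cv2.imwrite("pics/c2.png",np.hstack([a,b])[:,:,::-1])
E
```

```text
t: 2.97
ee_pos: [560.8, -119.9, 198.8]
orientation: [-1.623, -2.687, 0.001]
ft_force: [-0.3, -0.0, 0.6]
width: 60.1
grasp_force: 0.0
[ 308   14  149   96 2628] [379.32305936  61.18873668]
[ 290  146   71  102 4442] [324.74786132 196.99031968]
324 196
crop origin 234 106
```

View pics/c2.png

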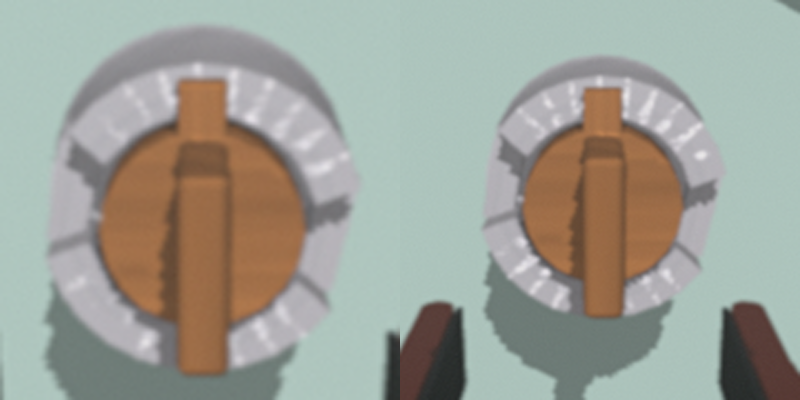

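In the crops the bar's top face runs from (204,177) to (205,374) on the left and from (205,157) to (207,317) on the right. The notch edges on the rim are visible at left and right, so I'll triangulate bar and notch edges across the two views.

```bash
python3 - <<'E'
from h import *
d1=np.load("w1.npy",allow_pickle=True).item();d2=np.load("w2.npy",allow_pickle=True).item()
p1=lambda x,y:(d1,263+x/3.3333-.35,145+y/3.3333-.35);p2=lambda x,y:(d2,234+x/2.2222-.28,106+y/2.2222-.28)
T=lambda a,b:tri([p1(*a),p2(*b)])
pts=dict(far=T((204,177),(205,157)),near=T((205,374),(207,317)),lugtop=T((203,80),(203,88)),UL=T((68,140),(100,135)),LL=T((50,253),(85,230)),UR=T((352,197),(320,182)),LR=T((328,308),(299,270)))
for k,(X,e) in pts.items():print(k,X.round(1),np.round(e,1))
ang=lambda v:np.degrees(np.arctan2(v[1],v[0]))
bar=pts["near"][0]-pts["far"][0];c=(pts["near"][0]+pts["far"][0])/2
print("bar",ang(bar),"len",np.linalg.norm(bar),"c",c)
zr=np.mean([pts[k][0][2] for k in("UL","LL","UR","LR")]);print("rim z",zr)
for z in (zr,64):
  for q in ([p1(68,140),p1(50,253),p1(352,197),p1(328,308)],[p2(100,135),p2(85,230),p2(320,182),p2(299,270)]):
    P=[plane(*a,z) for a in q];L=(P[0]+P[1])/2;Rr=(P[2]+P[3])/2
    print("notch axis",ang(Rr-L)%180,"len",np.linalg.norm(Rr-L),"mid",(L+Rr)[:2]/2, [np.linalg.norm(P[0]-P[1]),np.linalg.norm(P[2]-P[3])])
o=ctrl.get_obs();M=Ro.from_rotvec(o["orientation"]).as_matrix();print("tool x",ang(M[:,0]),"tool y",ang(M[:,1]),"c in tool",totool(c),o["qpos"])
E
```

```text
far [549.9 -92.5 114.9] [0.1 0.1]
near [ 577.2 -142.6  108.4] [0.3 0.3]
lugtop [542.9 -79.4  70.1] [0. 0.]
UL [ 517.4 -111.7   72.8] [0.4 0.4]
LL [ 529.6 -161.9   30.9] [0.4 0.4]
UR [598.9 -90.8  64.8] [0.3 0.3]
LR [ 615.8 -130.6   46.6] [0. 0.]
bar -61.37095398104019 len 57.37550431627067 c [ 563.51695165 -117.56078712  111.64690687]
rim z 53.77551831090367
notch axis 16.02704239051103 len 88.01786299129074 mid [ 565.31427262 -122.84209865] [np.float64(36.70969051356575), np.float64(37.04843896899344)]
notch axis 16.02615014145695 len 88.2378724047135 mid [ 565.51778951 -122.69623847] [np.float64(39.492222185791135), np.float64(37.80113847139591)]
notch axis 16.02704239051103 len 85.30919034530244 mid [ 563.58049403 -119.72483913] [np.float64(35.579981938993456), np.float64(35.90830570738715)]
notch axis 16.02615014145696 len 85.14387102078302 mid [ 563.98817094 -120.02109735] [np.float64(38.10745409509101), np.float64(36.47566708867479)]
tool x 117.73045501459988 tool y 27.730482354059294 c in tool [ 0.78607565  3.09754914 88.08265397] [-2.31002542e-01  3.98837469e-01  1.77524812e+00  1.81034257e-04
  9.68479187e-01 -7.15093162e-01]
```

```bash
python3 jog.py '[{"tx":-0.5, "ty":3, "tz":10, "az":-0.016}, {"tz":25}, {"tz":25}, {"tz":25}, {"tz":17}]' 
python3 jog.py '[{}, {}, {}]'
python3 jog.py '[{}, {}, {}, {}, {}]' 0
python3 jog.py '[{}, {}, {}]'
```

```text
t: 3.43
ee_pos: [563.9, -118.1, 96.2]
orientation: [-1.601, -2.702, 0.0]
ft_force: [-0.2, -0.5, -0.6]
width: 60.0
grasp_force: 0.0
t: 3.68
ee_pos: [565.3, -118.8, 98.9]
orientation: [1.602, 2.7, 0.001]
ft_force: [-0.7, -0.1, 0.2]
width: 59.9
grasp_force: 0.0
t: 4.1
ee_pos: [564.6, -119.0, 98.1]
orientation: [1.604, 2.701, 0.0]
ft_force: [0.3, -0.1, -0.9]
width: 30.5
grasp_force: 0.0
t: 4.35
ee_pos: [564.3, -118.9, 97.7]
orientation: [-1.604, -2.701, 0.0]
ft_force: [0.1, 0.3, 1.0]
width: 14.0
grasp_force: 30.0
```

The bar is gripped at 14 mm opening. Now I'll turn it 1.35 rad counterclockwise seen from above.

```bash
python3 jog.py '[{"az":-0.09}, {"az":-0.09}, {"az":-0.09}, {"az":-0.09}, {"az":-0.09}]'
python3 jog.py '[{"az":-0.09}, {"az":-0.09}, {"az":-0.09}, {"az":-0.09}, {"az":-0.09}]'
python3 jog.py '[{"az":-0.09}, {"az":-0.09}, {"az":-0.09}, {"az":-0.09}, {"az":-0.09}]'
python3 jog.py '[{}, {}, {}]'
python3 - <<'E'
from h import *
d=cams.get_image("wrist");np.save("w3.npy",d,allow_pickle=True);s=cams.get_image("scene")
a=cv2.resize(d["img"][120:400,180:460],(400,400));b=cv2.resize(s["img"][140:240,235:335],(400,400),interpolation=cv2.INTER_CUBIC)
cv2.imwrite("pics/c3.png",np.hstack([a,b])[:,:,::-1])
o=ctrl.get_obs();M=Ro.from_rotvec(o["orientation"]).as_matrix();print(np.degrees(np.arctan2(M[1,0],M[0,0])),o["qpos"])
E
```

```text
t: 4.77
ee_pos: [564.4, -118.9, 97.7]
orientation: [0.954, 2.993, 0.0]
ft_force: [-0.1, -0.2, -0.1]
width: 13.9
grasp_force: 30.0
t: 5.18
ee_pos: [564.4, -119.0, 97.7]
orientation: [0.263, 3.13, -0.0]
ft_force: [0.3, 0.2, 0.9]
width: 13.6
grasp_force: 30.0
t: 5.6
ee_pos: [564.2, -118.9, 97.5]
orientation: [0.442, -3.11, -0.0]
ft_force: [0.3, -0.7, -1.2]
width: 13.7
grasp_force: 30.0
t: 5.85
ee_pos: [564.3, -118.9, 97.6]
orientation: [0.432, -3.112, -0.0]
ft_force: [0.6, -0.9, -0.3]
width: 13.9
grasp_force: 30.0
-164.15787239224974 [-2.28381391e-01  5.50623496e-01  1.82074576e+00 -2.34374351e-05
  7.70310307e-01 -2.07565818e+00]
```

View pics/c3.png

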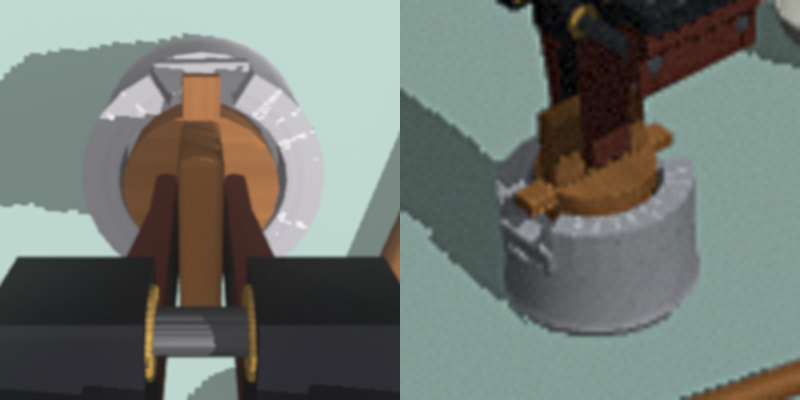

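The lug at (202,95) sits centred between the notch edges at (160,75) and (245,75), still at rim height. I'll lower it gently while gripped and then release.

```bash
python3 jog.py '[{"tz":2.5}, {"tz":2.5}, {"tz":2.5}, {"tz":2.5}, {}]'
python3 jog.py '[{}, {}, {}, {}, {}]' 50
python3 jog.py '[{}, {}, {}]'
```

```text
t: 6.37
ee_pos: [563.9, -118.8, 87.0]
orientation: [0.435, -3.11, -0.001]
ft_force: [0.3, 0.5, -0.9]
width: 13.6
grasp_force: 30.0
t: 6.78
ee_pos: [564.5, -119.0, 87.9]
orientation: [-0.436, 3.111, -0.0]
ft_force: [0.4, 0.1, -0.3]
width: 43.8
grasp_force: 0.0
t: 7.03
ee_pos: [564.4, -118.9, 87.7]
orientation: [-0.436, 3.111, -0.0]
ft_force: [0.9, 0.0, 0.1]
width: 49.9
grasp_force: 0.0
```

Released with no contact force. Next I'll back straight up and check.

```bash
python3 jog.py '[{"tz":-10}, {"tz":-30}, {"tz":-35}, {"tz":-35}, {"tz":-30}]'
python3 jog.py '[{}, {}, {}]'
python3 - <<'E'
from h import *
d=cams.get_image("wrist");s=cams.get_image("scene")
np.save("w4.npy",d,allow_pickle=True);np.save("s4.npy",s,allow_pickle=True)
a=cv2.resize(d["img"][110:290,230:410],(400,400),interpolation=cv2.INTER_CUBIC);b=cv2.resize(s["img"][140:240,235:335],(400,400),interpolation=cv2.INTER_CUBIC)
cv2.imwrite("pics/c4.png",np.hstack([a,b])[:,:,::-1])
E
```

```text
t: 7.45
ee_pos: [564.5, -119.0, 230.6]
orientation: [-0.436, 3.11, -0.001]
ft_force: [0.1, 0.0, 0.3]
width: 49.9
grasp_force: 0.0
t: 7.7
ee_pos: [563.8, -118.8, 227.6]
orientation: [0.436, -3.111, -0.0]
ft_force: [-0.8, 0.0, -1.0]
width: 49.9
grasp_force: 0.0
```

View pics/c4.png

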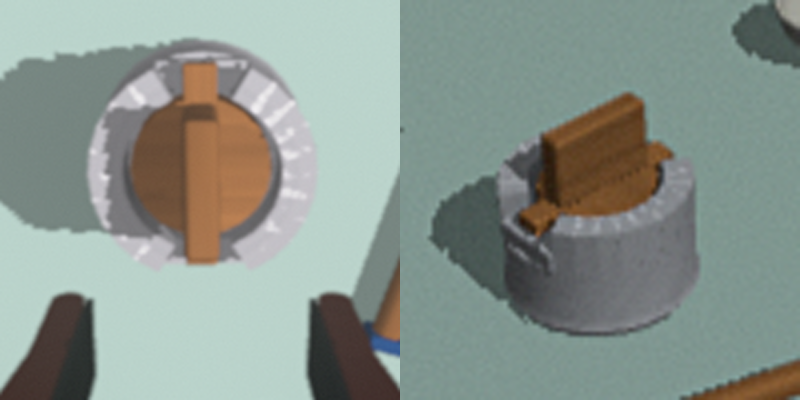

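The lid has dropped: the lugs sit inside the notches in both views. I'll check the height by triangulating the bar's ends.

```bash
python3 - <<'E'
from h import *
d=np.load("w4.npy",allow_pickle=True).item();s=np.load("s4.npy",allow_pickle=True).item()
w=lambda x,y:(d,230+x/2.2222-.28,110+y/2.2222-.28);c=lambda x,y:(s,235+x/4-.4,140+y/4-.4)
A,e=tri([w(203,263),c(147,137)]);B,f=tri([w(202,121),c(235,97)]);print(A,e,B,f,(A+B)/2,np.degrees(np.arctan2(*(A-B)[1::-1])))
E
```

```text
[ 587.64435993 -110.90745822   99.74665961] [np.float64(0.677220256503208), np.float64(0.6772202565032012)] [ 535.42851409 -126.56694895   97.03288867] [np.float64(0.2682434497897771), np.float64(0.2682434497899838)] [ 561.53643701 -118.73720358   98.38977414] 16.69394587975469
```

The bar top is at 98.4 mm, as expected when home (40+58), down from about 111. Its angle is 16.7° against the notches' 16.0°. Handing in.

```bash
python3 -c "
from workcell import ctrl, cams, order
print(order.close_job())"
```

```text
the job is handed in; nothing more can be done
None
```

The raised lid was turned about 77° in place and dropped fully home: bar top measured at 98.4 mm, lugs within about 1° of the notches. I let go of it, never went near the other lid, and handed the job in at about 8 s; no verdict came back.

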